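# Right the tipped jam pot, load the carrier and pair the lids

## Task

The blue pot has tipped over: stand it up on the placemat and let go, then take it again from above and set it upright in the free bay of the grey carrier, next to the green pot. Close each of the two pots with the lid of its own colour, sitting fully down, with both pots standing in their bays. The pots and lids are china, so set them down and never drop them, and leave the yellow lid and the other breakfast things where they are.

Things in the scene. Friction and masses are not known exactly. Their poses are not given: they have to be found in the camera images.
- pot_blue: blue octagonal glazed china pot, open at one end, 58 mm across flats, 63 across corners, 76 tall, walls 4, floor 5, mouth 50 mm across flats; 220 g, perhaps 30 % more or less. Origin at the centre of its underside, z from the bottom to the mouth, x and y square to flats (a flat every 45 degrees). At the start it lies on its side on the mat, on a flat, its mouth roughly away from the robot
- pot_blue_rim (a point): centre of the blue pot's mouth, in the plane of the rim, 76 mm from its underside along z
- pot_green: green pot, like the blue one: octagonal glazed china pot, open at one end, 58 mm across flats, 63 across corners, 76 tall, walls 4, floor 5, mouth 50 mm across flats; 220 g, perhaps 30 % more or less. Origin at the centre of its underside, z from the bottom to the mouth, x and y square to flats (a flat every 45 degrees). It stands upright in its bay of the carrier
- pot_green_rim (a point): centre of the green pot's mouth, in the plane of the rim, 76 mm above its underside
- lid_blue: blue glazed lid, loose, 80 g, right way up on the mat: a round plug 44 mm across (bevelled to 37 at the foot) and 9 high, above it a disc 62 across and 6 thick, above that an upright round knob 22 across and 26 high, 41 mm tall in all. Origin at the centre of the plug's underside; z up through the knob
- lid_blue_seat (a point): centre of the blue lid's disc underside, 9 mm above its origin; it rests in the plane of the rim when the lid is on
- lid_green: green glazed lid, loose, 80 g, right way up on the mat: a round plug 44 mm across (bevelled to 37 at the foot) and 9 high, above it a disc 62 across and 6 thick, above that an upright round knob 22 across and 26 high, 41 mm tall in all. Origin at the centre of the plug's underside; z up through the knob
- lid_green_seat (a point): centre of the green lid's disc underside, 9 mm above its origin
- lid_yellow: yellow glazed lid, loose, 80 g, right way up on the mat: a round plug 44 mm across (bevelled to 37 at the foot) and 9 high, above it a disc 62 across and 6 thick, above that an upright round knob 22 across and 26 high, 41 mm tall in all. Origin at the centre of the plug's underside; z up through the knob. Its pot is not here: leave it alone
- carrier: grey moulded-pulp carrier, fixed, 94 mm (x) by 192 (y), 38 tall: two square bays of 78 x 78 mm side by side along its y, outer walls 8 thick, divider 20 thick, floor 6 thick. Origin at the centre of its underside, on the mat
- bay_free (a point): centre of the free bay's floor (carrier y +49 mm); z up, x and y square to the bay; the walls rise 32 mm above it
- bay_green (a point): centre of the floor of the bay that holds the green pot (carrier y -49 mm)
- mat: slatted brown bamboo placemat, fixed, 540 (x) by 1000 (y) mm, 3 mm thick, its top at z = 3 mm; all the task's things are on it. Origin at the centre of its underside
- kiwi1: brown kiwi fruit standing on its end, 50 mm across, 51 tall, origin under it; leave it alone
- kiwi2: another brown kiwi fruit, as the first; leave it alone
- butter: cream-topped butter portion, 42 x 52 x 16 mm, origin under it; leave it alone
- jam_tub: dark red jam tub with a clear flat lid, 70 mm across, 30 tall, origin under it; leave it alone
- coffee_cup: white paper coffee cup with a white lid and a grey sleeve, 86 mm across, 114 tall, origin under it; leave it alone
- spoon: pale wooden spoon, 160 mm long along its x, lying flat; leave it alone
There are look-alikes about, which are no part of the job. What is shaped like the lid_blue but pink is not meant.

How it is judged:
By the outcome, as a careful person would: the job done as asked, in the order asked, and still so for the second after the job is handed in, with the robot touching nothing.
It also fails if it takes over 72 s, if anything falls off the work surface, if the arm or the gripper's body presses on something with over 40 N, if the wrist force passes 120 N, or if a joint passes its speed limit or range.

## Robot

A 6-joint arm with a two-finger parallel gripper is mounted at the origin on the work surface. World frame = base frame: x ahead of the robot, y to its left, z up, the work surface at z = 0. Lengths are in m, angles in degrees, forces in N, time in s.
With the tool pointing down it reaches from about 0.375 to 0.75 m from the base axis. Payload 9 kg.
Tool frame: the origin (TCP) lies where the fingers leave the gripper's body, on its centre line; the fingertips stand 73 mm ahead of it and the grasp point (between the pads) lies 54 mm ahead of it (robot.tip_reach is the distance from the TCP to the fingertips, in m); z points along the fingers, y is the line along which they close (so a half turn about z gives the same grasp; the last joint's range is limited). The gripper opens to 85 mm and grips with 20 to 120 N. Pads are 22 mm wide; open, the fingers measure 114 mm over their backs; the gripper's body (76 mm by 85 mm) begins 54 mm behind the grasp point. The pads swing forward as they close: fully open they stand 13 mm farther back than shut.
Start: joints at [-12.473, 5.964, 5.575, 89.605, 0, 77.527], TCP at [0.6, 0, 0.304] pointing down, gripper open.
Joint ranges: [-171.21, 171.21], [-48.23, 106.86], [-62.78, 66.21], [-105.2, 120.99], [-86.42, 89.51], [-180, 180]. Speed limits (degrees/s): [127.2, 127.2, 147.25, 180, 180, 180].

## Interface

Orientations are given as [roll, pitch, yaw] about the fixed x, y, z axes, in that order (R = Rz(yaw) Ry(pitch) Rx(roll)).
In Python, from plant import robot gives the robot as it stands. Calls block until the motion is done:
- robot.move_pose(position, orientation): joint-space move of the TCP to a pose.
- robot.line_to(position, vel=0.15, rotation=None, guard=None): straight line of the TCP; rotation=None keeps the orientation; vel is the mean speed in m/s. With guard (N) it stops when the force on the tool has changed by that much, and returns True; else False.
- robot.goto_joints(angles): joint-space move.
- robot.set_gripper(opening): finger opening in m; the grip force is fixed at half the most; returns when the fingers have stopped.
- robot.pause(seconds).
- robot.ik(position, orientation): joint angles nearest the present ones, or None.
- robot.observe(): the state.
- robot.grab_frame(name): name is "scene" or "side" or "wrist"; returns the picture (420x560x3 uint8, blue, green, red); there is no depth.
- robot.get_calibration(name): a dict with "vertical_fov" (degrees; the focal length in pixels is half the picture's height over the tangent of half this angle, whatever the lens; pixels are square), "cx", "cy" (the principal point, pixels), "k1" (the pictures are not rectified: a ray, as slopes to the right and down, at radius r is drawn at 1 + k1 r^2 times it, then the intrinsics apply), "rvec" (rotation vector, rad) and "tvec" (3), from world to camera coordinates, as OpenCV has them. Camera axes: x right, y down, z forward; pixel columns grow to the right and rows downward; lengths in m; the calibration is good to about 2 mm. A picture is of the moment at which its call begins: read the wrist's pose just before it. get_calibration takes no time and is no camera call; for the wrist camera it gives the pose at the moment of the call.
A pose or a line that the arm cannot do raises robot.IKError and nothing moves.
- robot.job_done(): hands the job in; it is judged then, once.
The state is a dict: "time": time; "q": joint angles; "qvel": joint speeds; "joint_torque": joint torques, N m; "tool_pos": TCP position; "tcp_rot": TCP orientation; "ft_force": force on the tool from outside, world axes, zero at the start; "torque": the same for the moment, N m; "gripper_width": finger opening in m; "gripper_force": force on a finger pad.
Only numpy, scipy, OpenCV 4.12 (cv2) and the standard library are available. Lean on these libraries where they do the work, as an engineer would, in place of code of your own. Each camera call takes 0.05 s, during which the arm holds its last target. There are 200 camera calls.

## Working session

There is one attempt and no reset: what is moved stays moved. The work goes in short steps, each a Python script; the robot and the scene stay as the last script left them, time stands still between calls to the robot, and variables do not carry over. Pictures are saved under pics/ and viewed, at most 10 in all, crops included, and the job is handed in when it is done.

```bash
ls; mkdir -p pics; cat > h.py <<'E'
import numpy as np, cv2
from plant import robot
def cal(n):
    c=robot.get_calibration(n); f=210/np.tan(np.radians(c["vertical_fov"])/2)
    R=cv2.Rodrigues(np.array(c["rvec"],float))[0]; return c,f,R,np.array(c["tvec"],float)
def ray(n,u,v,c=None):
    c,f,R,t=c or cal(n); d=np.array([(u-c["cx"])/f,(v-c["cy"])/f]); s=d.copy()
    for _ in range(30): s=d/(1+c["k1"]*(s@s))
    return -R.T@t, R.T@np.array([s[0],s[1],1])
def at_z(n,u,v,z,c=None):
    o,d=ray(n,u,v,c); return o+d*(z-o[2])/d[2]
def proj(n,P,c=None):
    c,f,R,t=c or cal(n); p=R@np.array(P,float)+t; s=p[:2]/p[2]; s=s*(1+c["k1"]*(s@s)); return s*f+[c["cx"],c["cy"]]
def save(n,name):
    im=robot.grab_frame(n); cv2.imwrite(f"pics/{name}.png",im); return im
E
python3 - <<'E'
from h import *
a=save("scene","scene0");b=save("side","side0");
cv2.imwrite("pics/both.png",cv2.resize(np.vstack([a,b]),None,fx=.71,fy=.71))
for n in("scene","side","wrist"):
    c,f,R,t=cal(n);print(n,f,c,-R.T@t)
print(robot.observe())
E
```

```text
pics
scene 430.31472426475074 {'vertical_fov': 52.02613144432728, 'cx': 290.0861667969267, 'cy': 207.7573473163663, 'k1': -0.11115764806048016, 'rvec': array([ 1.12343945,  2.34322088, -1.03308985]), 'tvec': array([ 0.29309823, -0.21561074,  1.49692933])} [1.1535429  0.55877287 0.85457805]
side 389.1003128556796 {'vertical_fov': 56.712057186172316, 'cx': 274.98844176682513, 'cy': 215.0660028101142, 'k1': -0.11147571554723942, 'rvec': array([ 0.13906138, -2.9358114 ,  1.06920347]), 'tvec': array([0.48974882, 0.09145527, 0.95346172])} [0.45339927 0.5848381  0.78083336]
wrist 327.20514358397253 {'vertical_fov': 65.38463040457512, 'cx': 277.58773335689943, 'cy': 207.38156572445453, 'k1': -0.07127308274450883, 'rvec': array([-2.83061700e+00, -4.13498860e-04,  1.86597206e-03]), 'tvec': array([-0.59952674, -0.03874711,  0.3796401 ])} [0.60001662 0.07932639 0.37248843]
{'time': 0.1, 'q': array([-1.24731239e+01,  5.99765169e+00,  5.53262797e+00,  8.96071018e+01,
        9.89908929e-04,  7.75261360e+01]), 'qvel': array([ 0.03812873, -0.12115056,  0.07714165,  0.06931702, -0.01706557,
       -0.01933179]), 'joint_torque': array([ 5.58294560e-03, -5.58208680e+01,  5.04719281e+01,  1.31238697e-02,
       -3.14059680e-04, -9.08449465e-05]), 'tool_pos': array([5.99778477e-01, 6.43699300e-05, 3.03185656e-01]), 'tcp_rot': array([-1.79929791e+02, -1.65452435e-02,  9.00007293e+01]), 'ft_force': array([-0.37186912,  0.23048748, -0.1665216 ]), 'torque': array([ 0.00579418, -0.0238274 , -0.00414098]), 'gripper_force': 0.0, 'gripper_width': 0.08532199252966284}
```

View pics/scene0.png

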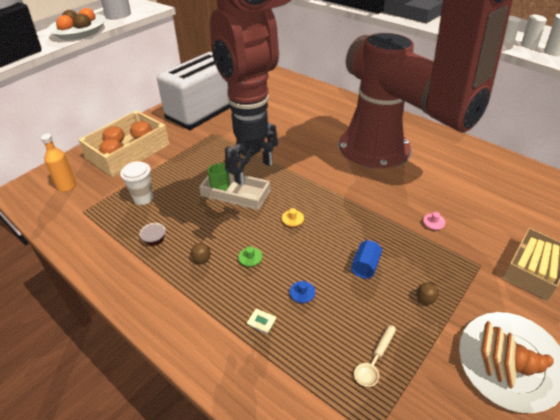

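View pics/side0.png

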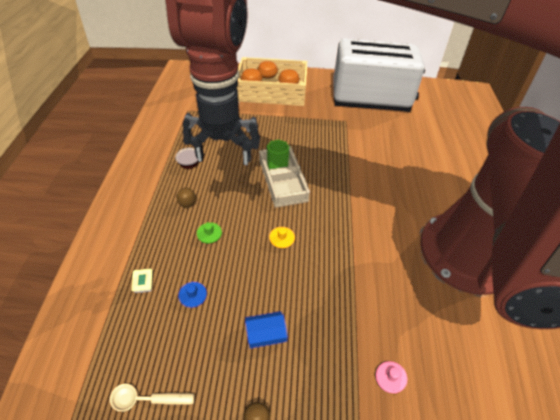

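The scene picture shows the blue pot lying at (367,259), with the blue lid at (303,291), green lid (250,256) and yellow lid (293,217). The green pot stands in the carrier at (220,177). There are two blue-lid-shaped candidates: (303,291), which is blue, and (434,220), which is pink and so a decoy. I'll take (303,291) and confirm it in an enlarged crop.

```bash
python3 - <<'E'
from h import *
a=cv2.imread("pics/scene0.png");b=cv2.imread("pics/side0.png")
def cr(im,u,v,w,h,s): return cv2.resize(im[v:v+h,u:u+w],(w*s,h*s),interpolation=cv2.INTER_CUBIC)
# scene lids+pot (225..405,200..310) ; side carrier ; side blue
A=cr(a,226,200,160,110,5)[:, :800]
cv2.imwrite("pics/c1.png",A)
B=np.hstack([cr(b,120,200,100,120,4),cr(b,220,295,100,120,4)[:, :400]])
cv2.imwrite("pics/c2.png",B)
C=np.hstack([cr(a,190,150,100,75,4),cr(b,245,135,100,75,4)]);cv2.imwrite("pics/c3.png",C)
cv2.imwrite("pics/c23.png",np.vstack([cv2.resize(B,(800,300+0)) if 0 else B[180:], C]))
cs=cal("scene");cd=cal("side")
for nm,u,v in [("blue",303,297),("green",250,260),("yellow",293,220),("pink",434,224)]:
    print(nm,at_z("scene",u,v,.018,cs))
for nm,u,v in [("blue",193,295),("green",209,234),("yellow",282,238)]:
    print(nm,at_z("side",u,v,.018,cd))
E
```

```text
blue [0.66924052 0.20234724 0.018     ]
green [0.66317553 0.02724244 0.018     ]
yellow [0.48054764 0.02155238 0.018     ]
pink [0.24794811 0.33942651 0.018     ]
blue [0.65545458 0.19272973 0.018     ]
green [0.6528059  0.02361111 0.018     ]
yellow [0.47332552 0.01745868 0.018     ]
```

View pics/c1.png

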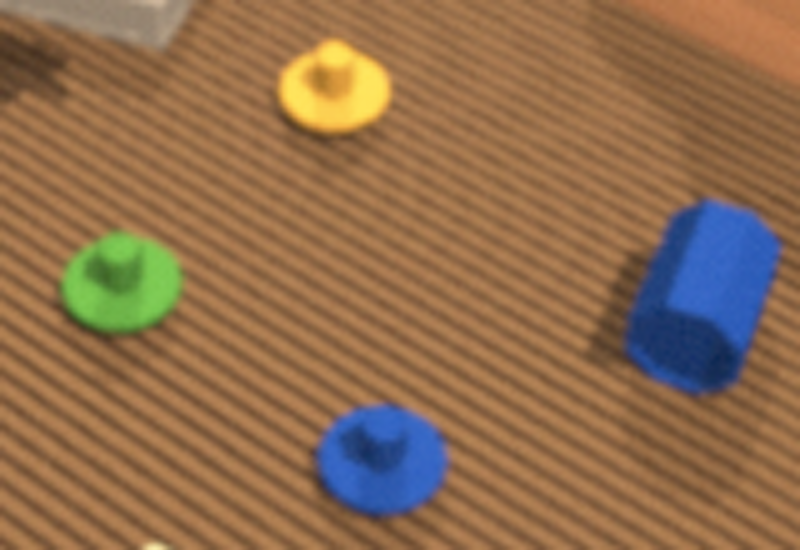

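View pics/c23.png

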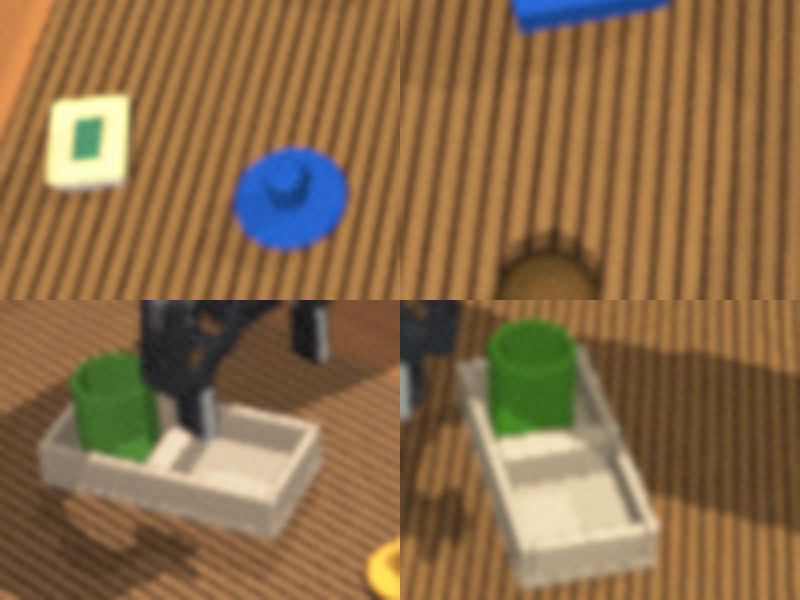

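The crop confirms that (303,291) is the plain blue lid, and that the pot lies with its mouth facing the scene camera (+x). Next I fit silhouettes in both cameras.

```bash
cat > fit.py <<'E'
from h import *
from scipy.optimize import minimize
S=4
def ring(r,z,n=32,ph=0,):
    a=np.arange(n)*2*np.pi/n+ph; return np.c_[r*np.cos(a),r*np.sin(a),np.full(n,z)]
LID=[np.r_[ring(.031,.009),ring(.031,.015)],np.r_[ring(.011,.015),ring(.011,.041)],np.r_[ring(.0185,0),ring(.022,.003),ring(.022,.009)]]
rc=.029/np.cos(np.pi/8)
POT=[np.r_[ring(rc,0,8,np.pi/8),ring(rc,.076,8,np.pi/8)]]
def Rz(a): c,s=np.cos(a),np.sin(a); return np.array([[c,-s,0],[s,c,0],[0,0,1]])
LIE=np.array([[0,0,1],[0,1,0],[-1,0,0]],float)   # pot z -> world x
def mask(im,col):
    h=cv2.cvtColor(im,cv2.COLOR_BGR2HSV); lo,hi={"blue":((105,130,30),(130,255,255)),"green":((45,110,25),(80,255,255)),"yellow":((20,150,120),(32,255,255))}[col]
    return cv2.inRange(h,lo,hi)
def comp(m,u,v):
    n,l,s,c=cv2.connectedComponentsWithStats(m); k=1+np.argmin([np.hypot(*(c[i]-[u,v]))+ (1e3 if s[i,4]<40 else 0) for i in range(1,n)])
    return (l==k).astype(np.float32)
def render(parts,R,t,c,n):
    cc,f,Rc,tc=c; out=np.zeros((420*S,560*S),np.uint8)
    for P in parts:
        q=(Rc@((R@P.T).T+t).T).T+tc; s=q[:,:2]/q[:,2:]; s=s*(1+cc["k1"]*(s**2).sum(1,keepdims=True))
        uv=(s*f+[cc["cx"],cc["cy"]]+.5)*S-.5
        cv2.fillConvexPoly(out,cv2.convexHull(np.round(uv*16).astype(np.int32)),255,shift=4)
    return cv2.resize(out,(560,420),interpolation=cv2.INTER_AREA)/255.
def fit(parts,pose,x0,obs):
    """obs: list of (mask,cal)"""
    def cost(x):
        R,t=pose(x*SC[:len(x)]); e=0
        for m,c in obs: e+=((render(parts,R,t,c,0)-m)**2).sum()/m.sum()
        return e/len(obs)
    SC=np.array([.01,.01,.1]); x0=np.array(x0)/SC[:len(x0)]
    sx=np.vstack([x0]+[x0+np.eye(len(x0))[i] for i in range(len(x0))])
    r=minimize(cost,x0,method="Nelder-Mead",options=dict(initial_simplex=sx,xatol=.01,fatol=1e-4))
    return r.x*SC[:len(x0)],r.fun
lid=lambda z:(lambda x:(np.eye(3),np.array([x[0],x[1],z])))
up=lambda z:(lambda x:(Rz(x[2]),np.array([x[0],x[1],z])))
lie=lambda x:(Rz(x[2])@LIE,np.array([x[0],x[1],.032]))
E
python3 - <<'E'
from fit import *
a=cv2.imread("pics/scene0.png");b=cv2.imread("pics/side0.png"); cs,cd=cal("scene"),cal("side")
for nm,parts,pose,x0,pa,pb in [("blue",LID,lid(.003),(.66,.197),(303,291),(193,295)),("green",LID,lid(.003),(.658,.025),(250,256),(209,232)),
  ("yellow",LID,lid(.003),(.477,.02),(293,217),(282,237)),("blue",POT,lie,(at_z("scene",372,245,.032)[0],at_z("scene",372,245,.032)[1],0.),(367,259),(267,330))]:
    ma=comp(mask(a,nm),*pa);mb=comp(mask(b,nm),*pb)
    print(nm,len(parts),ma.sum(),mb.sum(),[ (np.round(x,4),round(e,3)) for x,e in (fit(parts,pose,x0,o) for o in ([(ma,cs)],[(mb,cd)],[(ma,cs),(mb,cd)]))])
def tri(ua,ub):
    A,y=[],[]
    for n,(u,v) in (("scene",ua),("side",ub)):
        o,d=ray(n,u,v);d/=np.linalg.norm(d);M=np.eye(3)-np.outer(d,d);A.append(M);y.append(M@o)
    return np.linalg.lstsq(np.vstack(A),np.hstack(y),rcond=None)[0]
for n,p in (("scene",[(270,181.5),(200,189),(258.7,200)]),("side",[(308.7,191),(259.5,150.5),(275.5,197),(290,146)])):
    for q in p: print(n,q,at_z(n,*q,.041))
E
```

```text
blue 3 409.0 521.0 [(array([0.656 , 0.1888]), np.float64(0.128)), (array([0.659 , 0.1881]), np.float64(0.108)), (array([0.6576, 0.188 ]), np.float64(0.123))]
green 3 336.0 367.0 [(array([0.6533, 0.0163]), np.float64(0.137)), (array([0.6557, 0.0152]), np.float64(0.152)), (array([0.6533, 0.0175]), np.float64(0.146))]
yellow 3 212.0 422.0 [(array([0.4682, 0.0109]), np.float64(0.431)), (array([0.4742, 0.0117]), np.float64(0.037)), (array([0.4727, 0.0118]), np.float64(0.259))]
blue 1 777.0 1129.0 [(array([0.449 , 0.249 , 0.3171]), np.float64(0.082)), (array([0.452, 0.252, 0.249]), np.float64(0.077)), (array([0.4511, 0.2523, 0.2622]), np.float64(0.089))]
scene (270, 181.5) [ 0.41268009 -0.12086503  0.041     ]
scene (200, 189) [ 0.56805916 -0.2602999   0.041     ]
scene (258.7, 200) [ 0.4961651  -0.09130232  0.041     ]
side (308.7, 191) [ 0.4146789 -0.125539   0.041    ]
side (259.5, 150.5) [ 0.56154158 -0.27231099  0.041     ]
side (275.5, 197) [ 0.49955079 -0.09508092  0.041     ]
side (290, 146) [ 0.47503232 -0.30198312  0.041     ]
```

```bash
cat >> h.py <<'E'
from scipy.spatial.transform import Rotation as Ro
def tilt(th,psi,flip=1):
    """tool z = down tilted by th towards heading psi (deg); fingers close across heading. Returns R, euler"""
    t,p=np.radians(th),np.radians(psi)
    z=np.array([np.sin(t)*np.cos(p),np.sin(t)*np.sin(p),-np.cos(t)]); y=flip*np.array([-np.sin(p),np.cos(p),0])
    R=np.c_[np.cross(y,z),y,z]; return R,Ro.from_matrix(R).as_euler("xyz",degrees=True)
E
python3 - <<'E'
from h import *
np.set_printoptions(precision=1,suppress=True)
print("kiwi2",at_z("scene",428,300,.02), at_z("scene",434,224,.02))
psi=16; ax=np.array([np.cos(np.radians(psi)),np.sin(np.radians(psi)),0]); bot=np.array([.451,.252,.032])
for s in (.045,.052):
  for flip in (1,-1):
    for th in (0,-15,-30,-40):
      R,e=tilt(th,psi,flip); g=bot+ax*s+[0,0,.003]; q=robot.ik(g-R[:,2]*.054,e)
      R2,e2=tilt(th+90,psi,flip)
      o=[]
      for c in ((.51,.268),(.53,.2)):
        g2=np.array([*c,.003+s]); q2=robot.ik(g2-R2[:,2]*.054,e2); o.append(q2)
      print(s,flip,th,q,o)
E
```

```text
kiwi2 [0.5 0.4 0. ] [0.3 0.3 0. ]
0.045 1 0 [ 14.8   3.6 -19.5  66.9   0.   -1.2] [None, None]
0.045 1 -15 [14.9 22.3  0.3 83.  -0.3 -1. ] [None, None]
0.045 1 -30 [ 15.   41.8  21.8 100.   -0.5  -0.8] [None, None]
0.045 1 -40 [ 15.1  56.2  38.4 112.2  -0.6  -0.7] [None, None]
0.045 -1 0 [ 14.8   3.6 -19.5  66.9   0.  178.8] [None, None]
0.045 -1 -15 [ 14.9  22.3   0.3  83.   -0.3 179. ] [None, None]
0.045 -1 -30 [ 15.   41.8  21.8 100.   -0.5 179.2] [None, None]
0.045 -1 -40 [ 15.1  56.2  38.4 112.2  -0.6 179.3] [None, None]
0.052 1 0 [ 14.8   4.8 -18.3  66.9   0.   -1.2] [None, None]
0.052 1 -15 [14.9 23.4  1.7 83.3 -0.3 -1. ] [None, None]
0.052 1 -30 [ 15.   43.1  23.6 100.5  -0.5  -0.8] [None, None]
0.052 1 -40 [ 15.1  57.8  40.9 113.1  -0.6  -0.7] [None, None]
0.052 -1 0 [ 14.8   4.8 -18.3  66.9   0.  178.8] [None, None]
0.052 -1 -15 [ 14.9  23.4   1.7  83.3  -0.3 179. ] [None, None]
0.052 -1 -30 [ 15.   43.1  23.6 100.5  -0.5 179.2] [None, None]
0.052 -1 -40 [ 15.1  57.8  40.9 113.1  -0.6 179.3] [None, None]<sys>:0: UserWarning: Gimbal lock detected. Setting third angle to zero since it is not possible to uniquely determine all angles.
```

```bash
python3 - 2>/dev/null <<'E'
from h import *
np.set_printoptions(precision=0,suppress=True)
for s in (.045,):
  for th in (0,-15,-30,-40,-45):
    R2,_=tilt(th+90,20); e2=Ro.from_matrix(R2).as_euler("xyz",degrees=True)
    for r in np.arange(.5,.9,.05):
      g2=np.array([r*np.cos(.35),r*np.sin(.35),.003+s]); q2=robot.ik(g2-R2[:,2]*.054,e2)
      if q2 is not None: print(th,round(r,2),q2)
# clear views of mat/things
for u,v,z,n in [(262,321,.016,"butter"),(200,253,.025,"kiwi1"),(366,374,0.01,"spoonbowl"),(387,340,.01,"spoon"),(90,213,.003,"matL"),(475,265,.003,"matR"),(390,410,.003,"matfar")]: print(n,at_z("scene",u,v,z).round(3).tolist())
E
```

```text
0 0.65 [ -1.  27. -63. -89.  21.   0.]
0 0.7 [  2.  29. -56. -85.  18.   0.]
0 0.75 [  4.  31. -49. -81.  16.   0.]
0 0.8 [  6.  35. -42. -77.  14.   0.]
0 0.85 [  7.  38. -35. -73.  13.   0.]
-15 0.75 [  4.   6. -57. -48.  15.  -4.]
-15 0.8 [  6.  13. -49. -47.  14.  -4.]
-15 0.85 [  7.  20. -41. -45.  12.  -3.]
-30 0.75 [  5.  -7. -54. -16.  13.  -8.]
-30 0.8 [  7.   2. -45. -16.  12.  -7.]
-30 0.85 [  8.  10. -37. -16.  11.  -6.]
-40 0.7 [  4. -19. -56.   4.  12. -10.]
-40 0.75 [  6.  -8. -47.   2.  11.  -9.]
-40 0.8 [  7.   1. -38.   2.  10.  -8.]
-40 0.85 [  8.   9. -29.   2.   9.  -8.]
-45 0.65 [  3. -29. -60.  16.  12. -12.]
-45 0.7 [  5. -17. -51.  12.  11. -11.]
-45 0.75 [  6.  -6. -42.  10.  10. -10.]
-45 0.8 [  8.   2. -33.  10.   9.  -9.]
-45 0.85 [  9.  11. -24.  10.   8.  -8.]
butter [0.778, 0.17, 0.016]
kiwi1 [0.731, -0.085, 0.025]
spoonbowl [0.738, 0.421, 0.01]
spoon [0.641, 0.415, 0.01]
matL [0.823, -0.477, 0.003]
matR [0.305, 0.488, 0.003]
matfar [0.771, 0.499, 0.003]
```

```bash
python3 - <<'E'
from h import *
psi=15.5; ax=np.array([np.cos(np.radians(psi)),np.sin(np.radians(psi)),0]); s=.045
R,e=tilt(-40,psi,-1); g=np.array([.451,.252,.035])+ax*s; p=g-R[:,2]*.054
R2,e2=tilt(50,24,-1); g2=np.array([.635,.30,.003+s]); p2=g2-R2[:,2]*.054
print(robot.ik(p2,e2),robot.ik(p2+[0,0,.1],e2),robot.ik(p+[0,0,.12],e))
robot.move_pose(p-R[:,2]*.12,e); print(robot.line_to(p,vel=.15,guard=8))
robot.set_gripper(0.05); o=robot.observe(); print(o["time"],o["gripper_width"],o["gripper_force"],o["tool_pos"]-p)
a=robot.line_to(p+[0,0,.10],vel=.15)
o=robot.observe(); print(o["time"],o["gripper_width"],o["ft_force"],o["q"])
a=save("scene","scene1");b=save("side","side1")
def cr(im,u,v,w,h,s): return cv2.resize(im[v:v+h,u:u+w],(w*s,h*s),interpolation=cv2.INTER_CUBIC)
cv2.imwrite("pics/v1.png",np.hstack([cr(a,290,160,200,300-40,2),cr(b,200,240,200,180,2)[:520] if 0 else cv2.resize(b[240:420,200:400],(400,520))]))
E
```

```text
[ 10.34585387 -18.20440765 -55.19225988   3.8228766   10.41827551
 171.12494284] [ 10.34585387 -29.13110374 -51.68025072  18.26158185  10.41827551
 171.12494284] NoneTraceback (most recent call last):
  File "<stdin>", line 6, in <module>
plant.IKError: the arm cannot take that pose within its joint ranges
```

```bash
python3 - <<'E'
from h import *
np.set_printoptions(precision=0,suppress=True)
psi=15.5; ax=np.array([np.cos(np.radians(psi)),np.sin(np.radians(psi)),0]); s=.045
for th in (-40,-30,-20,-10):
  R,e=tilt(th,psi,-1)
  for dz in (0,.03,.06,.1,.14):
    g=np.array([.451,.252,.035+dz])+ax*s; print(th,dz,robot.ik(g-R[:,2]*.054,e))
for th in (50,55,60):
  for c in ((.635,.30),(.66,.30),(.68,.305)):
    R,e=tilt(th,24,-1); print(th,c,robot.ik(np.array([*c,.048])-R[:,2]*.054,e))
E
```

```text
-40 0 [ 15.  56.  38. 112.  -0. 180.]
-40 0.03 [ 15.  55.  39. 115.  -0. 180.]
-40 0.06 [ 15.  53.  41. 117.  -0. 180.]
-40 0.1 [ 15.  52.  43. 121.  -0. 180.]
-40 0.14 None
-30 0 [ 15.  42.  22. 100.  -0. 179.]
-30 0.03 [ 15.  40.  23. 103.  -0. 179.]
-30 0.06 [ 15.  39.  25. 105.  -0. 179.]
-30 0.1 [ 15.  38.  27. 109.  -0. 179.]
-30 0.14 [ 15.  38.  31. 113.  -0. 179.]
-20 0 [ 15.  29.   7.  89.  -0. 179.]
-20 0.03 [ 15.  27.   9.  91.  -0. 179.]
-20 0.06 [ 15.  26.  10.  94.  -0. 179.]
-20 0.1 [ 15.  25.  13.  98.  -0. 179.]
-20 0.14 [ 15.  24.  16. 102.  -0. 179.]
-10 0 [ 15.  16.  -6.  78.  -0. 179.]
-10 0.03 [ 15.  15.  -5.  81.  -0. 179.]
-10 0.06 [ 15.  13.  -3.  84.  -0. 179.]
-10 0.1 [ 15.  12.  -0.  88.  -0. 179.]
-10 0.14 [ 15.  12.   3.  92.  -0. 179.]
50 (0.635, 0.3) [ 10. -18. -55.   4.  10. 171.]
50 (0.66, 0.3) [ 10. -13. -51.   3.  11. 171.]
50 (0.68, 0.305) [ 10.  -9. -48.   2.  11. 171.]
55 (0.635, 0.3) [ 10. -19. -59.  -5.  12. 172.]
55 (0.66, 0.3) [  9. -14. -55.  -6.  12. 171.]
55 (0.68, 0.305) [ 10.  -9. -52.  -6.  12. 172.]
60 (0.635, 0.3) None
60 (0.66, 0.3) [  9. -13. -59. -15.  13. 172.]
60 (0.68, 0.305) [  9.  -8. -55. -16.  13. 172.]
```

```bash
python3 - <<'E'
from h import *
psi=15.5; ax=np.array([np.cos(np.radians(psi)),np.sin(np.radians(psi)),0]); s=.045
R,e=tilt(-35,psi,-1); g=np.array([.451,.252,.035])+ax*s; p=g-R[:,2]*.054
print(robot.ik(p+[0,0,.11],e))
robot.move_pose(p+[0,0,.11],e); print(robot.line_to(p,vel=.12,guard=8))
robot.set_gripper(0.05); o=robot.observe(); print(o["time"],o["gripper_width"],o["gripper_force"],o["tool_pos"]-p)
robot.line_to(p+[0,0,.10],vel=.15)
o=robot.observe(); print(o["time"],o["gripper_width"],o["ft_force"],o["q"])
a=save("scene","scene1");b=save("side","side1")
def cr(im,u,v,w,h,s): return cv2.resize(im[v:v+h,u:u+w],(w*s,h*s),interpolation=cv2.INTER_CUBIC)
cv2.imwrite("pics/v1.png",np.hstack([cr(a,290,160,200,260,2),cv2.resize(b[160:420,200:400],(400,520))]))
E
```

```text
[ 14.91140576  44.86077586  35.62991905 115.7677227   -0.3375998
 179.51784625]
False
3.1083 0.05699206125256946 65.42516557228295 [0.0005875  0.00012818 0.00093373]
3.925 0.057118220424226845 [ 0.26833194  0.44809944 -2.24345163] [ 14.91179224  45.10651597  34.79095739 114.75421223  -0.34020697
 179.516846  ]
```

View pics/v1.png

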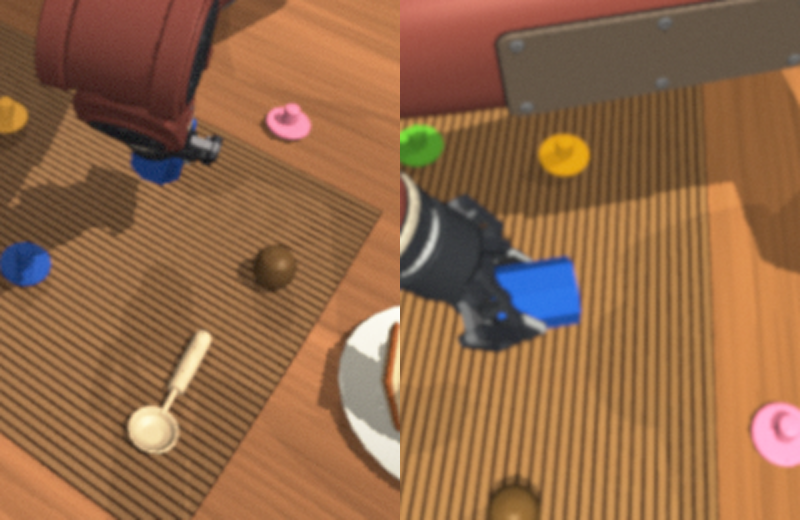

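The pot is held: the width is 57 mm and the weight about 2.2 N. I now stand it up at (.66,.30), let go, and back off.

```bash
python3 - <<'E'
from h import *
R2,e2=tilt(55,24,-1); g2=np.array([.66,.30,.003+.045+.003]); p2=g2-R2[:,2]*.054
# note the grasp was 3 mm above the pot axis: pot centre sits 3 mm along -heading side
robot.move_pose(p2+[0,0,.09],e2)
robot.line_to(p2+[0,0,.012],vel=.12)
hit=robot.line_to(p2+[0,0,-.008],vel=.03,guard=3); o=robot.observe(); print(hit,o["time"],o["tool_pos"]-p2,o["ft_force"])
a=save("scene","scene2");b=save("side","side2")
cv2.imwrite("pics/v2.png",np.hstack([cv2.resize(a[150:410,230:430],(400,520)),cv2.resize(b[160:420,60:260],(400,520))]))
E
```

```text
True 6.9667 [ 4.99910479e-04  3.00603958e-05 -9.27558374e-04] [1.36111005 1.14018619 1.89182774]
```

View pics/v2.png

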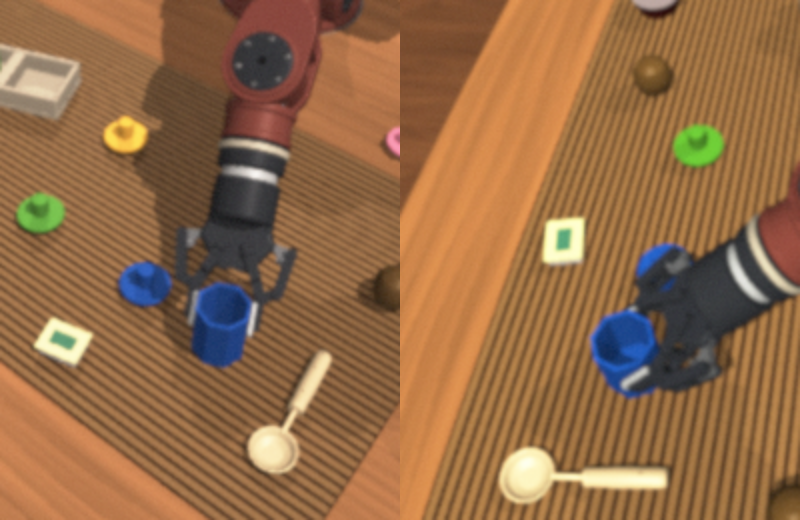

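The pot hangs upright and touching the mat, with its mouth up (scene (340,300)). I seat it, release, retreat and measure. I also take in the carrier, which the arm no longer blocks.

```bash
python3 - <<'E'
from fit import *
R2,e2=tilt(55,24,-1); p=np.array(robot.observe()["tool_pos"])
print(robot.line_to(p+[0,0,-.003],vel=.02,guard=4), robot.observe()["tool_pos"]-p)
p=np.array(robot.observe()["tool_pos"])
robot.set_gripper(.085); robot.pause(.2)
robot.line_to(p-R2[:,2]*.11,vel=.15)
Rd,ed=tilt(0,24,-1)
robot.move_pose([.56,.255,.26],ed)
o=robot.observe();print(o["time"],o["q"])
a=save("scene","scene3");b=save("side","side3"); cw=cal("wrist"); w=save("wrist","wrist3")
cs,cd=cal("scene"),cal("side"); pr=lambda n,c:proj(n,[.66,.30,.04],c)
for nm,im,c,n in(("scene",a,cs,"scene"),("side",b,cd,"side"),("wrist",w,cw,"wrist")): print(nm,pr(n,c),mask(im,"blue").sum()/255)
cv2.imwrite("pics/v3.png",np.hstack([cv2.resize(a[130:390,190:390],(400,520)),cv2.resize(w,(533,400))[:, :400] if 0 else cv2.copyMakeBorder(cv2.resize(w,(400,300)),0,220,0,0,0)]))
E
```

```text
False [ 0.00166421  0.00048657 -0.00018133]Traceback (most recent call last):
  File "<stdin>", line 6, in <module>
plant.IKError: the arm cannot follow that straight line within its joint ranges
```

```bash
python3 - <<'E'
from fit import *
p=np.array(robot.observe()["tool_pos"]); print(robot.observe()["ft_force"],robot.observe()["gripper_width"])
print(robot.line_to(p+[0,0,.09],vel=.12,guard=5))
Rd,ed=tilt(0,24,-1)
robot.move_pose([.56,.255,.26],ed)
o=robot.observe();print(o["time"],o["q"])
a=save("scene","scene3");b=save("side","side3"); cw=cal("wrist"); w=save("wrist","wrist3")
cs,cd=cal("scene"),cal("side"); pr=lambda n,c:proj(n,[.66,.30,.04],c)
for nm,im,c,n in(("scene",a,cs,"scene"),("side",b,cd,"side"),("wrist",w,cw,"wrist")): print(nm,pr(n,c),mask(im,"blue").sum()/255)
cv2.imwrite("pics/v3.png",np.hstack([cv2.resize(a[130:390,190:390],(400,520)),cv2.copyMakeBorder(cv2.resize(w,(400,300)),0,220,0,0,0)]))
E
```

```text
[ 0.47893481 -0.5066257   0.27975459] 0.0851478612371021
False
10.0417 [1.23222373e+01 8.40609867e+00 3.50333716e+00 8.51317992e+01
 1.14929447e-02 1.68326346e+02]
scene [340.2969032  310.85720776] 1321.0
side [177.73192595 337.04826969] 1634.0
wrist [278.0985545   63.64760764] 9259.0
```

View pics/v3.png

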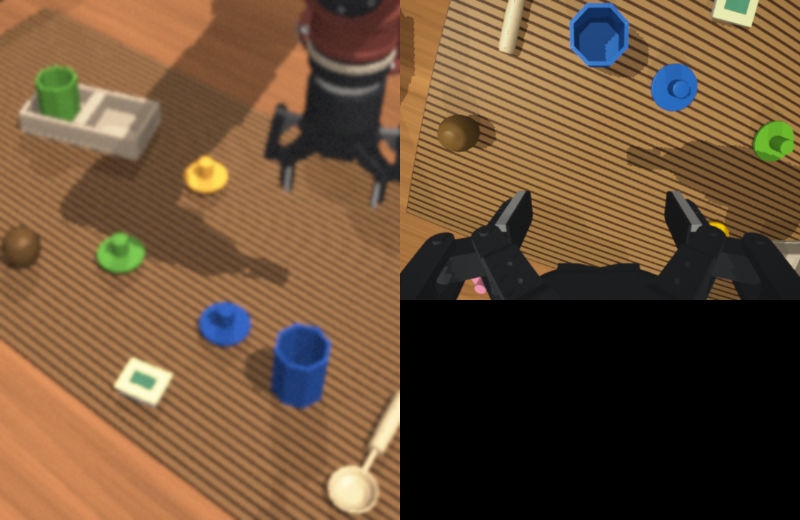

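The blue pot stands upright at scene (340,312), undisturbed. Next I fit it and the lids.

```bash
python3 - <<'E'
from fit import *
a,b,w=[cv2.imread(f"pics/{n}3.png") for n in("scene","side","wrist")]; C=[cal("scene"),cal("side"),cal("wrist")]; N=("scene","side","wrist")
def go(col,parts,pose,x0,z):
    obs=[]
    for n,im,c in zip(N,(a,b,w),C):
        m=comp(mask(im,col),*proj(n,[x0[0],x0[1],z],c)); obs.append((m,c))
        x,e=fit(parts,pose,x0,[(m,c)]); print(col,n,m.sum(),x.round(4),round(e,3))
    x,e=fit(parts,pose,x0,obs); print("  all",x.round(4),round(e,3))
go("blue",POT,up(.003),(.657,.298,np.radians(24)),.04)
go("blue",LID,lid(.003),(.6576,.188),.018)
go("green",LID,lid(.003),(.654,.016),.018)
E
```

```text
blue scene 914.0 [0.6653 0.3013 0.4598] 0.083
blue side 1115.0 [0.6683 0.3007 0.4411] 0.071
blue wrist 5928.0 [0.6657 0.3022 0.4309] 0.021
  all [0.666  0.3019 0.4422] 0.066
blue scene 407.0 [0.6559 0.1889] 0.132
blue side 519.0 [0.658 0.188] 0.113
blue wrist 3331.0 [0.6559 0.1898] 0.064
  all [0.6569 0.1897] 0.111
green scene 338.0 [0.6521 0.0165] 0.125
green side 518.0 [ 2.2262 -1.8733] 1.0
green wrist 2472.0 [0.6523 0.0172] 0.105
  all [0.6522 0.0164] 0.684
```

```bash
python3 - <<'E'
from h import *
R,e=tilt(0,25.,-1); p=np.array([.6658,.3017,.119])
robot.move_pose(p+[0,0,.09],e); print(robot.line_to(p,vel=.1,guard=5))
robot.set_gripper(.05); o=robot.observe(); print(o["time"],o["gripper_width"],o["tool_pos"]-p,o["ft_force"])
robot.line_to(p+[0,0,.15],vel=.2)
R,e=tilt(0,-69.5,-1)
robot.move_pose([.437,-.058,.27],e); robot.pause(.2)
o=robot.observe(); print(o["time"],o["gripper_width"],o["ft_force"],o["q"].round(1))
import pickle
pickle.dump(robot.get_calibration("wrist"),open("w4.pkl","wb")); w=save("wrist","wrist4"); a=save("scene","scene4"); b=save("side","side4")
cv2.imwrite("pics/v4.png",cv2.resize(w,(784,588),interpolation=cv2.INTER_CUBIC))
E
```

```text
False
12.1917 0.05694120000396961 [0.00056806 0.00023201 0.00114897] [0.70970543 0.19063349 5.14493098]
17.6667 0.05705884759275804 [ 0.28526171  0.12964067 -2.14762983] [ -24.7  -22.7  -24.1   88.6    0.  -135.1]
```

View pics/v4.png

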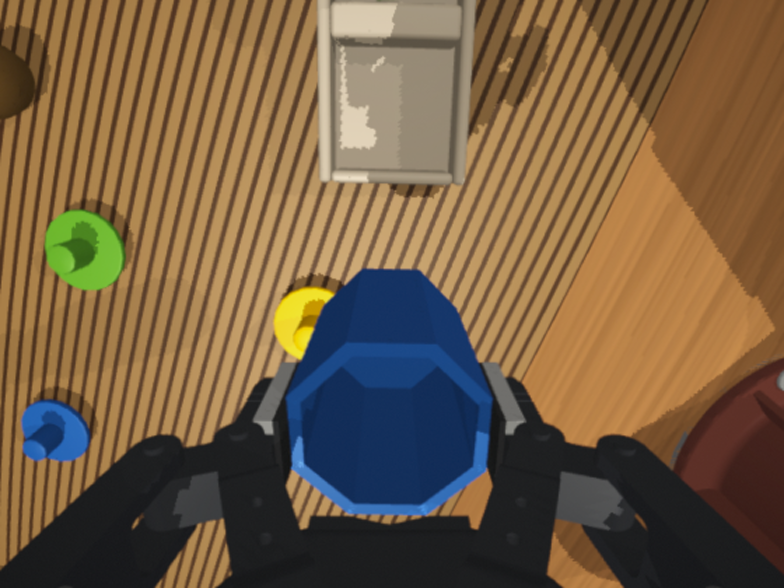

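The wrist view shows the free bay, with outer top corners at (322,180) and (463,183) in the 1.4x enlargement and the divider's near edge at y≈37. The pot is held square between the pads.

```bash
python3 - <<'E'
from h import *; import pickle
c=pickle.load(open("w4.pkl","rb"));f=210/np.tan(np.radians(c["vertical_fov"])/2);C=(c,f,cv2.Rodrigues(c["rvec"])[0],c["tvec"])
P={k:at_z("wrist",u/1.4,v/1.4,.041,C)[:2] for k,(u,v) in dict(B=(321,181),A=(464,184),B2=(318,2),A2=(475,2),dL=(332,37),dR=(461,37)).items()}
for k,v in P.items(): print(k,v.round(4))
A,B=P["A"],P["B"]; print("width",np.linalg.norm(A-B))
ang=lambda v:np.degrees(np.arctan2(v[1],v[0]))
print("x dir",ang(B-A),"y dir",ang(B-P["B2"]),ang(A-P["A2"]))
for yaw in (19,20,21):
    y=np.radians(yaw); yd=np.array([-np.sin(y),np.cos(y)])
    for k in ("d",): print(yaw,"free",(A+B)/2-yd*.047,"green",(A+B)/2-yd*.145, "from divider",(P["dL"]+P["dR"])/2+yd*.039)
E
```

```text
B [ 0.4971 -0.0943]
A [ 0.4108 -0.1246]
B2 [ 0.5316 -0.192 ]
A2 [ 0.4457 -0.2243]
dL [ 0.5177 -0.1767]
dR [ 0.4461 -0.2036]
width 0.09143912540249813
x dir 19.33828345943373 y dir 109.44035404939687 109.27635372659984
19 free [ 0.46927951 -0.15389249] green [ 0.50118519 -0.24655331] from divider [ 0.46916834 -0.15330081]
20 free [ 0.47005275 -0.15361867] green [ 0.50357072 -0.24570855] from divider [ 0.46852671 -0.15352802]
21 free [ 0.4708211 -0.1533314] green [ 0.50594116 -0.24482228] from divider [ 0.46788915 -0.1537664 ]
```

```bash
python3 - <<'E'
from h import *; import pickle
R,e=tilt(0,-70.5,-1); p=np.array([.4695,-.1537,.126])
robot.line_to(p+[0,0,.144],vel=.2,rotation=e)
robot.line_to(p+[0,0,.012],vel=.12)
hit=robot.line_to(p+[0,0,-.008],vel=.03,guard=3); o=robot.observe(); print(hit,o["time"],o["tool_pos"]-p,o["ft_force"])
robot.set_gripper(.085); robot.pause(.1)
print(robot.line_to(p+[0,0,.13],vel=.15,guard=5))
robot.line_to([.467,-.147,.28],vel=.2); robot.pause(.2)
print(robot.observe()["time"])
pickle.dump(robot.get_calibration("wrist"),open("w5.pkl","wb")); w=save("wrist","wrist5"); a=save("scene","scene5"); b=save("side","side5")
cv2.imwrite("pics/v5.png",cv2.resize(w,(784,588),interpolation=cv2.INTER_CUBIC))
E
```

```text
True 20.1917 [ 1.16716426e-04 -1.33747753e-04  6.94515301e-05] [-0.80984051  0.21928102  4.318222  ]
False
22.1833
```

View pics/v5.png

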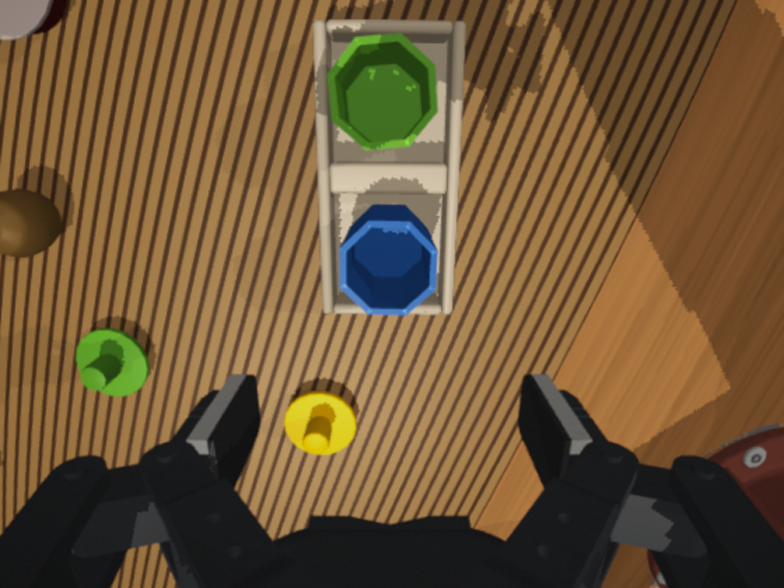

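Both pots stand upright in their bays, with blue's rim centre at (388,267) and green's at (383,92) in the enlargement. I fit both.

```bash
python3 - <<'E'
from fit import *; import pickle
c=pickle.load(open("w5.pkl","rb"));f=210/np.tan(np.radians(c["vertical_fov"])/2);C=(c,f,cv2.Rodrigues(c["rvec"])[0],c["tvec"])
w,a,b=[cv2.imread(f"pics/{n}5.png") for n in ("wrist","scene","side")]
for col,(u,v),x0 in (("green",(383,92),(.5025,-.246)),("blue",(388,267),(.4695,-.1537))):
    m=comp(mask(w,col),u/1.4,v/1.4); m=cv2.morphologyEx(m,cv2.MORPH_CLOSE,np.ones((9,9)))
    x,e=fit(POT,up(.009),(*x0,np.radians(19.5)),[(m,C)]); print(col,m.sum(),x.round(4),np.degrees(x[2]),round(e,3), "rim px:",at_z("wrist",u/1.4,v/1.4,.085,C).round(4))
    # top part only, fixed cameras, upper half of pot
    for n,im in (("scene",a),("side",b)):
        cc=cal(n); m2=comp(mask(im,col),*proj(n,[*x0,.06],cc)); x2,e2=fit(POT,up(.009),(*x0,np.radians(19.5)),[(m2,cc)]); print("  ",n,m2.sum(),x2.round(4),round(e2,3))
m=comp(mask(w,"green"),112/1.4,362/1.4); print(fit(LID,lid(.003),(.6525,.017),[(m,C)]))
E
```

```text
green 5109.0 [ 0.505  -0.244   0.4152] 23.78872675467105 0.02 rim px: [ 0.5045 -0.2443  0.085 ]
   scene 453.0 [ 0.4934 -0.2596  0.1181] 0.27
   side 487.0 [ 0.5062 -0.2499  0.3488] 0.374
blue 4328.0 [ 0.4693 -0.1524  0.3325] 19.05007856167559 0.039 rim px: [ 0.4696 -0.1536  0.085 ]
   scene 455.0 [ 0.4591 -0.1634  0.7921] 0.29
   side 570.0 [ 0.4719 -0.1661 -0.0028] 0.253
(array([0.65305632, 0.01846698]), np.float64(0.11027883451017412))
```

```bash
cat > lid.py <<'E'
from h import *
def do(lid,pot,psi=-70.5):
    R,e=tilt(0,psi,-1); p=np.array([*lid,.095])
    print("ik",robot.ik(p+[0,0,.10],e).round(0))
    robot.move_pose(p+[0,0,.10],e); hit=robot.line_to(p,vel=.12,guard=5)
    robot.set_gripper(.012); o=robot.observe(); print(hit,o["time"],o["gripper_width"],(o["tool_pos"]-p).round(4),o["ft_force"])
    zt=o["tool_pos"][2]
    robot.line_to(p+[0,0,.15],vel=.2)
    t=np.array([*pot,zt+.073])
    robot.move_pose(t+[0,0,.08],e); robot.line_to(t+[0,0,.016],vel=.12)
    hit=robot.line_to(t+[0,0,-.006],vel=.03,guard=3); o=robot.observe()
    print("set",hit,o["time"],o["gripper_width"],(o["tool_pos"]-t).round(4),o["ft_force"])
    return t
E
python3 - <<'E'
from lid import *
t=do((.656,.1893),(.4694,-.153))
E
```

```text
ik [   5.   21.   11.   80.    0. -104.]
False 25.3917 0.02019149480904994 [0.0002 0.     0.0004] [-0.4870111  -1.07336831  2.90335526]
set True 28.9833 0.0195203622135544 [ 0.0002 -0.0002 -0.0001] [ 0.00708836 -0.79360828  5.1700005 ]
```

The lid met the rim at exactly the seated height. I release it and do green.

```bash
python3 - <<'E'
from lid import *
robot.set_gripper(.085); robot.pause(.1)
p=np.array(robot.observe()["tool_pos"]); print("up",robot.line_to(p+[0,0,.10],vel=.15,guard=4))
do((.6527,.0172),(.5048,-.2442))
E
```

```text
up False
ik [ -10.   16.    5.   79.    0. -119.]
False 33.1583 0.020103882796994276 [ 0.0002 -0.      0.0003] [-1.20390121 -0.52856318  3.52513402]
set True 36.45 0.01997721142366342 [ 0.0002 -0.0002 -0.0001] [0.82799861 1.23820949 4.54429348]
```

```bash
python3 - <<'E'
from h import *
robot.set_gripper(.085); robot.pause(.1)
p=np.array(robot.observe()["tool_pos"]); print("up",robot.line_to(p+[0,0,.10],vel=.15,guard=4))
R,e=tilt(0,-70.5,-1); robot.move_pose([.467,-.12,.30],e); robot.pause(.2); print(robot.observe()["time"])
w=save("wrist","wrist6");a=save("scene","scene6");b=save("side","side6")
cv2.imwrite("pics/v6.png",np.hstack([cv2.resize(w[0:240,200:360],(400,600),interpolation=cv2.INTER_CUBIC),np.vstack([cv2.resize(a[130:230,180:313],(400,300)),cv2.resize(a,(400,300))])]))
E
```

```text
up False
38.8083
```

View pics/v6.png

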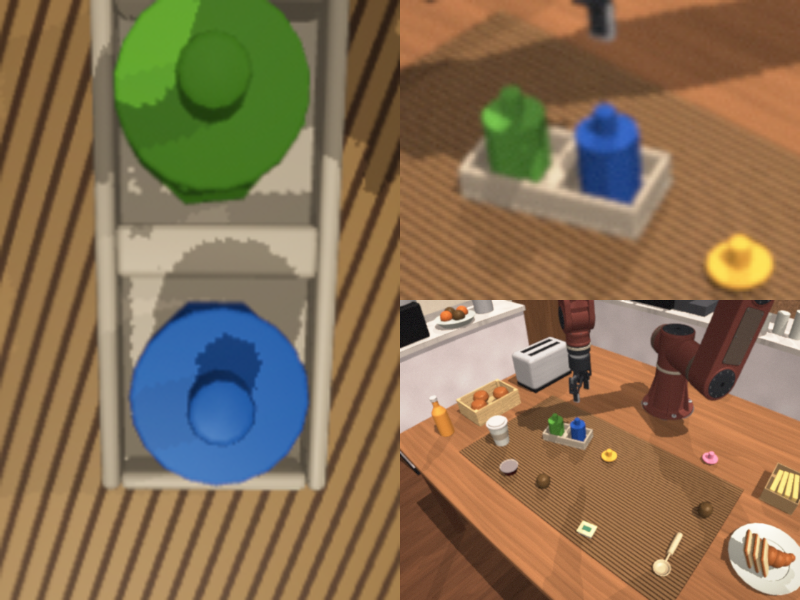

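Both pots stand in their bays with level lids of their own colour, and everything else is where it was.

```bash
python3 -c "
from plant import robot
print(robot.job_done())"
```

```text
the job is handed in; nothing more can be done
None
```

The job is done and handed in at about 39 s of the 72 s allowed: the blue pot was stood on the mat, regrasped from above and set in the free bay, and both pots have their own lids fully seated, with the yellow lid and the rest left alone.

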